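# Eject the hub from the push-latch nest, tray it, and latch the nest down again

### The arm

A 6-joint arm with a two-finger parallel gripper is mounted at the origin on a cart in front of the work surface, level with it; the furniture and walls round the work are solid. World frame = base frame: x ahead of the robot, y to its left, z up, the work surface at z = 0. Lengths are in mm, angles in rad, forces in N, time in s.
With the tool pointing down it reaches from about 325 to 775 mm from the base axis. Payload 5.5 kg.
Tool frame: the origin (TCP) lies between the finger pads; the fingertips stand 17 mm ahead of it and the grasp point (between the pads) lies 2 mm behind it; z points along the fingers, y is the line along which they close (so a half turn about z gives the same grasp; the last joint's range is limited). The gripper opens to 85 mm and grips with 20 to 120 N. Pads are 22 mm wide; open, the fingers measure 114 mm over their backs; the gripper's body (76 mm by 85 mm) begins 54 mm behind the grasp point. The pads swing forward as they close: fully open they stand 13 mm farther back than shut.
Start: joints at [1.084, 0.091, 1.231, -0, 1.82, -0.057], TCP at [250.019, 545.442, 248.275] pointing down, gripper open.
Joint ranges: [-2.87, 2.87], [-0.86, 2.18], [0.17, 2.46], [-1.51, 4.65], [0.06, 2.69], [-2.65, 2.65]. Speed limits (rad/s): [2.57, 2.57, 3.01, 3.14, 3.14, 3.14].

### API

Orientations are given as a 3x3 rotation matrix whose columns are the frame's x, y, z axes.
In Python, from bench import r gives the robot as it stands. The module is installed in compiled form; this text tells all that it offers.
- The arm moves only by the tool servo_tool, never from a script. Its argument "deltas" is a list of rows, each an object with "translation": the shift along the world's x, y, z in m, a list of three; "angular": the turn, a rotation vector about the world's x, y, z in degrees, a list of three. A call has 1 to 10 rows; each row is the pose to reach, as a shift and turn from the pose commanded when the call began; what a row does not reach only later rows make up. A row lasts 1/10 s, in which the tool goes at most 50 mm and 8.59 degrees, less where a joint would pass 70% of its speed; a pose out of reach is approached as far as the arm can. A call with a gripper value outside its range is refused whole. "fingers" is the opening, from -1 (shut) to 1 (fully open), set as the call begins (left out, the last holds). The fingers move at their own pace and stop on an object; "newtons" is the grip in N (left out, the last holds). Time passes only in rows, so rows that repeat a pose let the fingers close. It gives the time, the measured TCP pose, the force, the opening and the grip force at its end, in the units of the state.
- r.read_state(): the state, without advancing time (a new reading comes with each control period).
- r.grab_frame(name): name is "side" or "top"; returns a dict with "color" (420x560x3 uint8, red, green, blue), "z_map" (420x560 float32, mm along the optical axis (not along the pixel's ray), 0 where there is no reading), "K" (3x3 intrinsics, pixels), "dist" ([k1, k2, p1, p2, k3] as OpenCV has them; the pictures are not rectified), "R" (3x3) and "t" (3): a world point X has camera coordinates R X + t. Camera axes: x right, y down, z forward; pixel columns grow to the right and rows downward; lengths in mm; the calibration is good to about 2 mm. A picture is of the moment at which its call begins.
- r.hand_in(): hands the job in; it is judged then, once.
The state is a dict: "time_s": time; "joint_positions": joint angles; "qd": joint speeds; "joint_torque": joint torques, N m; "position": TCP position; "tool_rot": TCP orientation; "contact_force": force on the tool from outside, world axes, zero at the start; "ft_torque": the same for the moment, N m; "opening": finger opening in mm; "gripper_force": force on a finger pad.
Only numpy, scipy, OpenCV 4.12 (cv2) and the standard library are available. Lean on these libraries where they do the work, as an engineer would, in place of code of your own. Each camera call takes 0.05 s, during which the arm holds its last target. There are 200 camera calls.

### The job

The white hub sits sunk in the nest of the grey fixture. Press the orange push pad fully down and let go so that the nest pops up, take the hub out and set it upright in the yellow tray, then press the pad fully down again and let go so that the empty nest stays latched down.

Things in the scene. Friction and masses are not known exactly. Their poses are not given: they have to be found in the camera images.
- hub_center (a point): Centre (half-way up, z = its axis) of the loose white hub sunk in the nest; not the one lying on the mat. Round flange 36 mm across, 8 mm thick; on it a boss 22 mm across, 8 mm high (grip this); 16 mm in all, 50 g. At the start its top is about 2 mm below the fixture's 50 mm high deck, out of reach; with the nest popped up it stands wholly above the deck, its top 23 mm over it.
- push_pad (a point): Centre of the top of the orange push pad, 34 x 34 mm, one piece with the black nest, in the fixed grey fixture (152 x 84 mm, deck 50 mm above the bench). x runs from nest to pad, z up: the nest's centre is 68 mm from the pad's centre in -x. Pad top above the deck: 18 to 19 mm latched down, 44 mm popped up, 6 mm at the end of a press.
- nest (a joint): Height (m) of nest and pad, sliding together on a spring: 0 to 0.001 latched down (start), 0.026 popped up, -0.012 on the bottom stop. Push-push latch: each full press to within 2 mm of the stop, then let go, changes the state: from down it rises by itself in about 0.5 s, from up it stays latched down. A short press changes nothing. Takes 2 to 4 N pressed slowly, then the stop is firm.
- tray_floor (a point): Centre of the inner floor of the shallow yellow tray, 5 mm above the bench. The tray is fixed, 130 x 100 mm outside (130 along this frame's x), 14 mm high, walls 4 mm thick, empty inside.
Mind the look-alikes: they are no part of the job. What is shaped like the part that bears hub_center but purple or red is not meant.

How it is judged:
By the outcome, as a careful person would: the job done as asked, in the order asked, and still so for the second after the job is handed in, with the robot touching nothing.
It also fails if it takes over 58 s, if anything falls off the work surface, if the arm or the gripper's body presses on something with over 40 N, if the wrist force passes 120 N, or if a joint passes its speed limit or range.

## Working session

There is one attempt and no reset: what is moved stays moved. The work goes in short steps, Python scripts to look and compute and a tool call to move; the robot and the scene stay as the last step left them, time stands still between calls to the robot, and variables do not carry over. Pictures are saved under pics/ and viewed, at most 10 in all, crops included, and the job is handed in when it is done.

Besides the shell and the picture viewer there is one more tool, called after "Emit:" as a command line: name --argument value ..., lists and objects as JSON in quotes. servo_tool: Moves the arm, as the interface text tells. Its arguments: {"type":"object","properties":{"deltas":{"type":"array","items":{"type":"object","properties":{"translation":{"type":"array","items":{"type":"number"}},"angular":{"type":"array","items":{"type":"number"}}}}},"fingers":{"type":"number"},"newtons":{"type":"number"}},"required":["deltas"]}

```bash
mkdir -p pics
cat > h.py <<'E'
import numpy as np, cv2, pickle
from bench import r
def grab(n):
    f=r.grab_frame(n); pickle.dump(f,open(f'{n}.pkl','wb')); return f
def load(n): return pickle.load(open(f'{n}.pkl','rb'))
def cloud(f):
    h,w=f['z_map'].shape
    uv=np.stack(np.meshgrid(np.arange(w),np.arange(h)),-1).reshape(-1,1,2).astype(np.float64)
    p=cv2.undistortPoints(uv,np.array(f['K']),np.array(f['dist'])).reshape(h,w,2)
    z=f['z_map'][...,None]
    c=np.concatenate([p*z,z],-1)
    W=(c-np.array(f['t']))@np.array(f['R'])
    W[f['z_map']==0]=np.nan
    return W
def save(n,img): cv2.imwrite(f'pics/{n}.png',cv2.cvtColor(img,cv2.COLOR_RGB2BGR))
E
python3 - <<'E'
from h import *
a=grab('top');b=grab('side')
save('top0',cv2.resize(a['color'],(800,600)));save('side0',cv2.resize(b['color'],(800,600)))
for f in(a,b): print(f['K'],-np.array(f['R']).T@f['t'],np.array(f['R'])[2])
print(r.read_state())
E
```

```text
[[522.33625081   0.         284.99445301]
 [  0.         522.33625081 206.27452577]
 [  0.           0.           1.        ]] [ 416.14248063 -107.13344143  923.28658304] [ 0.08874412  0.02019827 -0.99584964]
[[414.43809237   0.         275.80352155]
 [  0.         414.43809237 212.15502659]
 [  0.           0.           1.        ]] [ 407.30265053 -774.3201458   567.98687883] [ 0.07739924  0.79875586 -0.59665604]
{'time_s': 0.1, 'joint_positions': array([ 1.08431455e+00,  9.17502558e-02,  1.23178444e+00, -9.57140419e-06,
        1.81978323e+00, -5.66649794e-02]), 'qd': array([-0.00031493, -0.00328391, -0.00293463, -0.00186001,  0.00147061,
        0.00154971]), 'joint_torque': array([ 2.08108599e-03, -4.60213709e+01, -4.19218612e+01, -1.46843263e-04,
        1.05888129e-02, -6.09075551e-05]), 'position': array([249.90208394, 545.2321191 , 247.27313987]), 'tool_rot': array([[-9.09041092e-01,  4.16705718e-01, -7.98396309e-04],
       [ 4.16706474e-01,  9.09039810e-01, -1.52944702e-03],
       [ 8.84447082e-05, -1.72302710e-03, -9.99998512e-01]]), 'contact_force': array([-0.12040345, -0.33771624, -0.44842894]), 'ft_torque': array([0.05403704, 0.0110547 , 0.01490597]), 'gripper_force': 0.0, 'opening': 85.13189744516738}
```

View pics/top0.png

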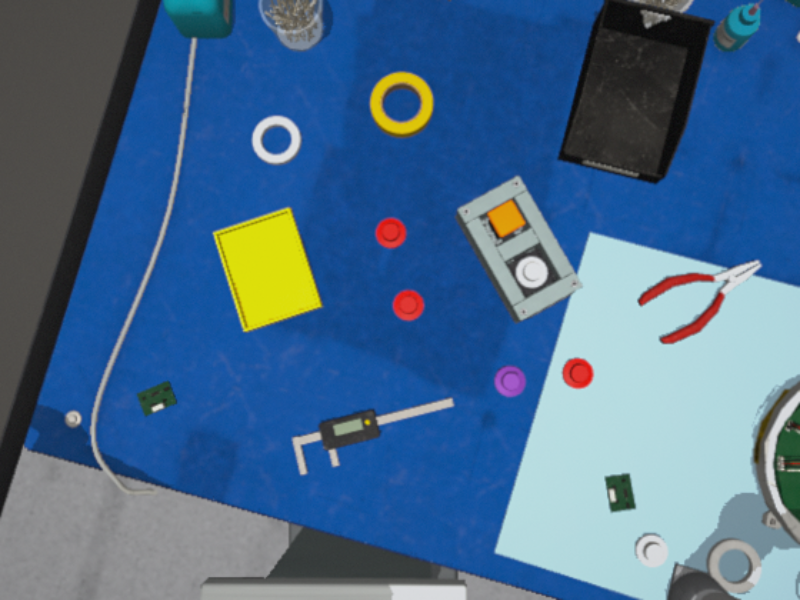

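View pics/side0.png

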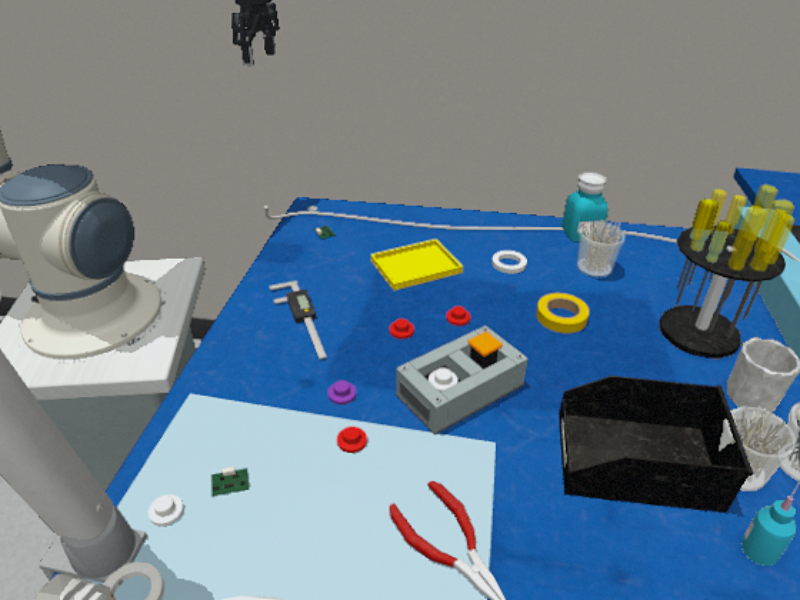

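In the top picture (800x600), the wanted hub is in the grey fixture's nest at (532,271). Possible mix-ups are the white hub on the mat (652,550), the purple one (510,380), the reds (390,232), (408,305) and (577,373), and the white ring (276,140). The pad is at (506,218). The yellow tray is at (267,269), not to be confused with the yellow tape at (401,104).

Run:
```python
from h import *
def blob(m,near,W):
    n,l,s,c=cv2.connectedComponentsWithStats(m.astype(np.uint8))
    i=1+np.argmin([np.hypot(*(c[k]-near))+(1e3 if s[k][4]<30 else 0) for k in range(1,n)])
    return l==i,c[i],s[i][4]
for n,seeds in (('top',dict(hub=(372,190),pad=(354,152),tray=(187,188))),('side',dict(hub=(310,265),pad=(340,241),tray=(292,184)))):
    f=load(n);W=cloud(f);hsv=cv2.cvtColor(f['color'],cv2.COLOR_RGB2HSV);H,S,V=[hsv[...,i] for i in range(3)]
    masks=dict(hub=(S<40)&(V>190),pad=(H>8)&(H<20)&(S>150)&(V>150),tray=(H>25)&(H<34)&(S>150))
    for k,sd in seeds.items():
        m,c,a=blob(masks[k],np.array(sd),W); P=W[m];P=P[~np.isnan(P[:,0])]
        rect=cv2.minAreaRect(P[:,:2].astype(np.float32))
        print(n,k,c,a,'med',np.median(P,0).round(1),'zpct',np.percentile(P[:,2],[5,50,95]).round(1),rect)
    if n=='top':
        m=(W[...,2]>44)&(W[...,2]<56)&(S<60); m,c,a=blob(m,np.array((362,174)),W);P=W[m]
        print('deck',a,np.median(P[:,2]),cv2.minAreaRect(P[:,:2].astype(np.float32)))
        save('crop',cv2.resize(f['color'][115:235,300:420],(600,600),interpolation=cv2.INTER_CUBIC))
        # red/other hubs and obstacles heights
    np.save(n+'W.npy',W)
```

```text
top hub [372.11746988 189.96686747] 332 med [ 522.6 -236.9   39.3] zpct [35.7 39.3 49.7] ((522.8775634765625, -237.06915283203125), (34.52876281738281, 34.553131103515625), 87.99717712402344)
top pad [353.45967742 152.59677419] 124 med [ 582.1 -202.8   68. ] zpct [46.  68.  70.5] ((583.2110595703125, -203.05018615722656), (37.519142150878906, 33.59257888793945), 26.2642765045166)
top tray [186.95174588 188.28637245] 4124 med [530.4  86.    4.1] zpct [ 1.1  4.1 14. ] ((529.3939208984375, 84.81493377685547), (130.04478454589844, 99.13184356689453), 18.761962890625)
deck 2947 49.78405093854001 ((550.1431884765625, -221.65171813964844), (151.8981170654297, 84.03823852539062), 29.110912322998047)
side hub [309.25136612 264.72677596] 183 med [ 519.3 -238.5   41.1] zpct [38.6 41.1 51.4] ((523.5609741210938, -231.47906494140625), (43.5692253112793, 36.002803802490234), 26.515146255493164)
side pad [339.03389831 243.40677966] 59 med [ 575.2 -214.8   69.6] zpct [67.3 69.6 71.1] ((579.0550537109375, -212.58181762695312), (26.928409576416016, 40.46471405029297), 83.24594116210938)
side tray [290.7320212  184.47009841] 1321 med [527.4  87.6   7.1] zpct [ 4.9  7.1 16.4] ((527.8138427734375, 84.73168182373047), (131.76901245117188, 104.28467559814453), 18.739852905273438)
```

View pics/crop.png

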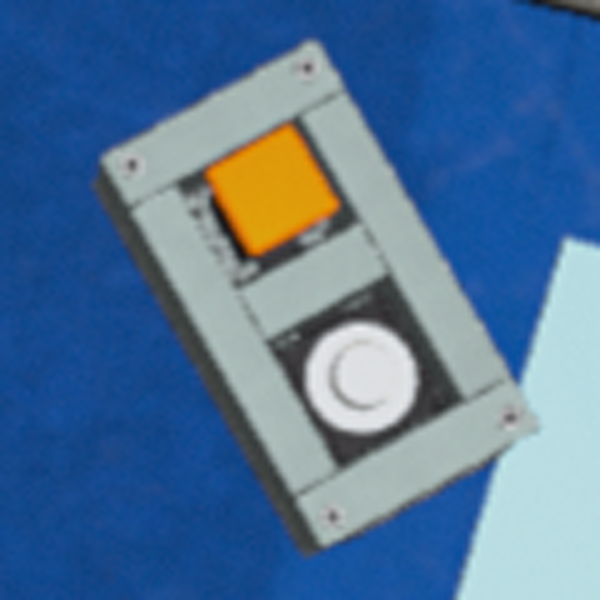

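The crop confirms it: the white hub sits in the black nest at crop (360,378), and the orange pad is at (273,190) on the same fixture. The heights and the 68 mm spacing agree. The fixture's x axis is at 29.1°, so the pad is at about (582.5,-203.7) and the hub at (523,-237). I'll travel above the pad with the fingers shut.

Emit:
servo_tool --deltas '[{"translation": [0.02,-0.04,0],"angular": [0,0,-7]},{"translation": [0.04,-0.085,0],"angular": [0,0,-14]},{"translation": [0.06,-0.13,0],"angular": [0,0,-21]},{"translation": [0.08,-0.175,0],"angular": [0,0,-28]},{"translation": [0.1,-0.22,0],"angular": [0,0,-35]},{"translation": [0.12,-0.265,0],"angular": [0,0,-42]},{"translation": [0.14,-0.31,0],"angular": [0,0,-49]},{"translation": [0.16,-0.355,0],"angular": [0,0,-56]},{"translation": [0.18,-0.4,0],"angular": [0,0,-63]}]' --fingers -1 --newtons 30

```text
time_s: 1.0
position: [430.2, 143.5, 248.0]
tool_rot: [[-0.037, 0.999, -0.0], [0.999, 0.037, 0.0], [0.0, -0.0, -1.0]]
contact_force: [0.2, 0.8, 0.6]
opening: -0.2
gripper_force: 0.0
```

Emit:
servo_tool --deltas '[{"translation": [0.02,-0.045,0],"angular": [0,0,-7]},{"translation": [0.04,-0.09,-0.01],"angular": [0,0,-14]},{"translation": [0.06,-0.135,-0.025],"angular": [0,0,-21]},{"translation": [0.08,-0.18,-0.04],"angular": [0,0,-28]},{"translation": [0.1,-0.225,-0.055],"angular": [0,0,-35]},{"translation": [0.12,-0.27,-0.07],"angular": [0,0,-42]},{"translation": [0.14,-0.31,-0.08],"angular": [0,0,-49]},{"translation": [0.152,-0.349,-0.09],"angular": [0,0,-56]},{"translation": [0.1525,-0.349,-0.1],"angular": [0,0,-63.3]},{"translation": [0.1525,-0.349,-0.12],"angular": [0,0,-63.3]}]'

```text
time_s: 2.0
position: [582.9, -205.4, 128.0]
tool_rot: [[0.877, 0.481, 0.001], [0.481, -0.877, -0.0], [0.0, 0.001, -1.0]]
contact_force: [-0.4, -0.2, 0.1]
opening: -0.2
gripper_force: 0.0
```

Emit:
servo_tool --deltas '[{"translation": [0,0,-0.005]},{"translation": [0,0,-0.01]},{"translation": [0,0,-0.01]}]'

```text
invalid input at $.deltas[0]: expected keys translation, angular
```

Run:
```python
from h import *
f=grab('side');b=f['color'][170:320,240:440];save('s1',cv2.resize(b,(800,600),interpolation=cv2.INTER_CUBIC))
s=r.read_state();print(s['position'],s['tool_rot'].round(3),s['opening'],s['contact_force'],s['time_s'])
```

```text
[ 581.21008025 -204.01006981  123.00530149] [[ 0.875  0.484 -0.006]
 [ 0.484 -0.875  0.002]
 [-0.004 -0.005 -1.   ]] 0.21072667031111011 [ 0.81188212  0.82063468 -2.04204974] 2.05
```

View pics/s1.png

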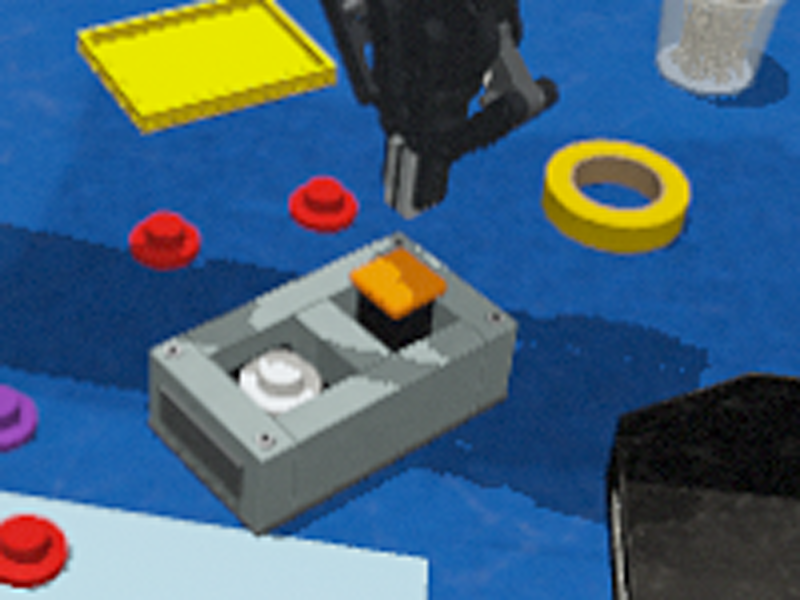

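The picture shows the shut fingers at crop (405,210), centred over the pad at (398,280). I'll descend to just above the pad and then press in small steps.

Emit:
servo_tool --deltas '[{"translation": [0,0,-0.012],"angular": [0,0,0]},{"translation": [0,0,-0.024],"angular": [0,0,0]},{"translation": [0,0,-0.034],"angular": [0,0,0]},{"translation": [0,0,-0.038],"angular": [0,0,0]},{"translation": [0,0,-0.041],"angular": [0,0,0]},{"translation": [0,0,-0.044],"angular": [0,0,0]},{"translation": [0,0,-0.047],"angular": [0,0,0]},{"translation": [0,0,-0.047],"angular": [0,0,0]}]'

```text
time_s: 2.85
position: [582.7, -203.5, 81.6]
tool_rot: [[0.874, 0.486, 0.001], [0.486, -0.874, -0.0], [0.001, 0.0, -1.0]]
contact_force: [-0.6, 0.7, 1.9]
opening: -0.0
gripper_force: 1.2
```

Emit:
servo_tool --deltas '[{"translation": [0,0,-0.003],"angular": [0,0,0]},{"translation": [0,0,-0.006],"angular": [0,0,0]},{"translation": [0,0,-0.008],"angular": [0,0,0]},{"translation": [0,0,-0.008],"angular": [0,0,0]}]'

```text
time_s: 3.25
position: [582.8, -203.6, 73.2]
tool_rot: [[0.874, 0.486, 0.001], [0.486, -0.874, -0.0], [0.001, 0.0, -1.0]]
contact_force: [0.2, -0.2, 1.9]
opening: 0.1
gripper_force: 1.4
```

Emit:
servo_tool --deltas '[{"translation": [0,0,-0.0008],"angular": [0,0,0]},{"translation": [0,0,-0.0015],"angular": [0,0,0]},{"translation": [0,0,-0.0015],"angular": [0,0,0]}]'

```text
time_s: 3.55
position: [582.9, -203.6, 72.9]
tool_rot: [[0.874, 0.486, 0.001], [0.486, -0.874, -0.0], [0.001, 0.001, -1.0]]
contact_force: [-1.0, 1.7, 5.7]
opening: 0.1
gripper_force: 3.4
```

The bottom stop is reached: tip at 55.9 mm with the force rising. I'll let go, rise, and preset the fingers above the hub.

Emit:
servo_tool --deltas '[{"translation": [0,0,0.02],"angular": [0,0,0]},{"translation": [0,0,0.05],"angular": [0,0,0]},{"translation": [0,0,0.08],"angular": [0,0,0]},{"translation": [0,0,0.09],"angular": [0,0,0]},{"translation": [0,0,0.09],"angular": [0,0,0]},{"translation": [0,0,0.09],"angular": [0,0,0]}]'

```text
time_s: 4.15
position: [582.0, -203.5, 159.8]
tool_rot: [[0.874, 0.486, -0.002], [0.486, -0.874, 0.001], [-0.002, -0.002, -1.0]]
contact_force: [-0.3, 1.2, -0.5]
opening: 0.2
gripper_force: 0.0
```

Emit:
servo_tool --deltas '[{"translation": [-0.02,-0.0115,0],"angular": [0,0,0]},{"translation": [-0.04,-0.0225,0],"angular": [0,0,0]},{"translation": [-0.0595,-0.0335,0],"angular": [0,0,0]},{"translation": [-0.0595,-0.0335,0],"angular": [0,0,0]},{"translation": [-0.0595,-0.0335,-0.02],"angular": [0,0,0]},{"translation": [-0.0595,-0.0335,-0.03],"angular": [0,0,0]},{"translation": [-0.0595,-0.0335,-0.03],"angular": [0,0,0]},{"translation": [-0.0595,-0.0335,-0.03],"angular": [0,0,0]}]' --fingers 0

```text
time_s: 4.95
position: [523.0, -236.6, 130.9]
tool_rot: [[0.874, 0.486, -0.002], [0.486, -0.874, 0.001], [-0.001, -0.002, -1.0]]
contact_force: [0.6, -0.2, 0.9]
opening: 42.6
gripper_force: 0.0
```

Run:
```python
from h import *
f=grab('side');b=f['color'][170:320,240:440];save('s2',cv2.resize(b,(800,600),interpolation=cv2.INTER_CUBIC))
W=cloud(f);hsv=cv2.cvtColor(f['color'],cv2.COLOR_RGB2HSV)
m=(hsv[...,1]<40)&(hsv[...,2]>170)&(W[...,2]>54)&(W[...,2]<80)&(np.hypot(W[...,0]-523,W[...,1]+237)<30)
P=W[m];print(len(P),P.min(0),P.max(0),np.median(P,0))
T=P[P[:,2]>70];print(len(T),T.mean(0) if len(T) else'')
m=(hsv[...,0]>8)&(hsv[...,0]<20)&(hsv[...,1]>150)&(np.hypot(W[...,0]-582,W[...,1]+204)<35);P=W[m];print(np.median(P,0))
s=r.read_state();print(s['position'],s['opening'],s['contact_force'],s['time_s'])
```

```text
206 [ 502.71386625 -254.23324891   61.73650723] [ 538.8273793  -215.97350689   77.21112578] [ 518.86663703 -240.08002808   66.06839878]
76 [ 520.47917927 -236.65677727   75.30955142]
[ 581.87439134 -211.06402952   95.34385982]
[ 523.28230898 -236.81600656  131.74988163] 42.77915142968313 [-0.20509516 -0.30231351  0.18355046] 5.0
```

View pics/s2.png

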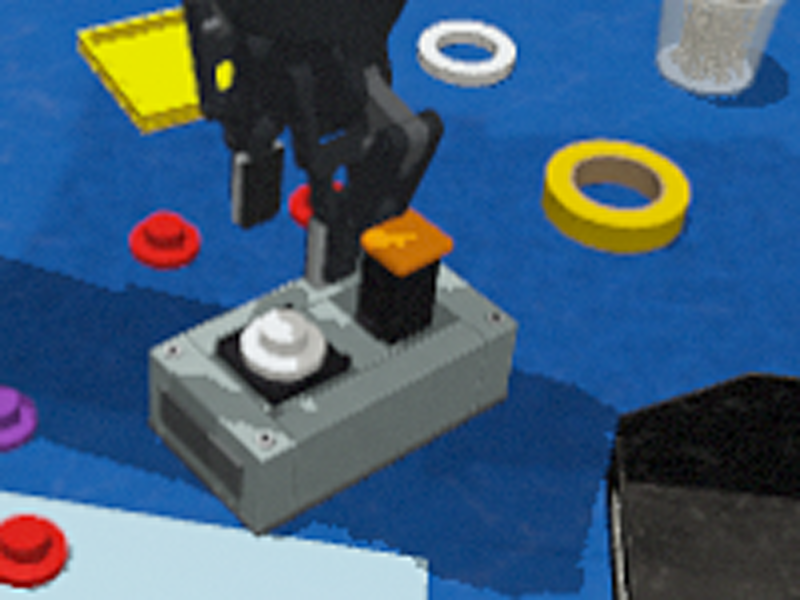

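The nest has popped up: hub at crop (283,335), top about 73 to 75 mm, and pad at about 95 mm. The fingers stand over the hub. I'll descend to a TCP height of about 83.5 so the tips stay just above the flange, then grip the boss.

Emit:
servo_tool --deltas '[{"translation": [0,0,-0.015],"angular": [0,0,0]},{"translation": [0,0,-0.03],"angular": [0,0,0]},{"translation": [0,0,-0.04],"angular": [0,0,0]},{"translation": [0,0,-0.045],"angular": [0,0,0]},{"translation": [0,0,-0.048],"angular": [0,0,0]},{"translation": [0,0,-0.048],"angular": [0,0,0]},{"translation": [0,0,-0.048],"angular": [0,0,0]}]'

```text
time_s: 5.7
position: [523.3, -237.2, 84.3]
tool_rot: [[0.874, 0.486, 0.001], [0.486, -0.874, -0.0], [0.0, 0.001, -1.0]]
contact_force: [0.6, 0.2, 0.9]
opening: 42.8
gripper_force: 0.0
```

Emit:
servo_tool --deltas '[{"translation": [0,0,0],"angular": [0,0,0]},{"translation": [0,0,0],"angular": [0,0,0]},{"translation": [0,0,0],"angular": [0,0,0]},{"translation": [0,0,0],"angular": [0,0,0]},{"translation": [0,0,0],"angular": [0,0,0]},{"translation": [0,0,0],"angular": [0,0,0]}]' --fingers -1 --newtons 25

```text
time_s: 6.3
position: [523.3, -237.2, 84.0]
tool_rot: [[0.874, 0.486, 0.001], [0.486, -0.874, -0.0], [0.0, 0.001, -1.0]]
contact_force: [1.6, -0.2, 1.0]
opening: 18.8
gripper_force: 24.3
```

The opening is 18.8 mm where about 22 was expected, so I'll lift a little and look closely.

Emit:
servo_tool --deltas '[{"translation": [0,0,0.003],"angular": [0,0,0]},{"translation": [0,0,0.01],"angular": [0,0,0]},{"translation": [0,0,0.02],"angular": [0,0,0]},{"translation": [0,0,0.03],"angular": [0,0,0]},{"translation": [0,0,0.03],"angular": [0,0,0]}]'

```text
time_s: 6.8
position: [524.0, -237.6, 116.6]
tool_rot: [[0.874, 0.486, 0.004], [0.486, -0.874, -0.002], [0.002, 0.003, -1.0]]
contact_force: [0.7, -0.0, -0.7]
opening: 19.0
gripper_force: 24.3
```

Run:
```python
from h import *
f=grab('side');b=f['color'][200:290,260:380];save('s3',cv2.resize(b,(800,600),interpolation=cv2.INTER_CUBIC))
W=cloud(f);hsv=cv2.cvtColor(f['color'],cv2.COLOR_RGB2HSV)
m=(hsv[...,1]<40)&(hsv[...,2]>170)&(W[...,2]>56)&(W[...,2]<120)&(np.hypot(W[...,0]-523,W[...,1]+237)<30)
P=W[m];print(len(P),P.min(0),P.max(0),np.median(P,0))
s=r.read_state();print(s['position'],s['opening'],s['gripper_force'],s['contact_force'],s['time_s'])
```

```text
124 [ 504.01791154 -256.53877409   91.55380696] [ 539.24901807 -226.49292069  108.78692235] [ 514.92266736 -243.87165237   97.48834865]
[ 523.64041854 -237.39942849  115.41554611] 18.807472688549787 24.27928812248865 [-0.23271667  0.09367503 -0.82944887] 6.85
```

View pics/s3.png

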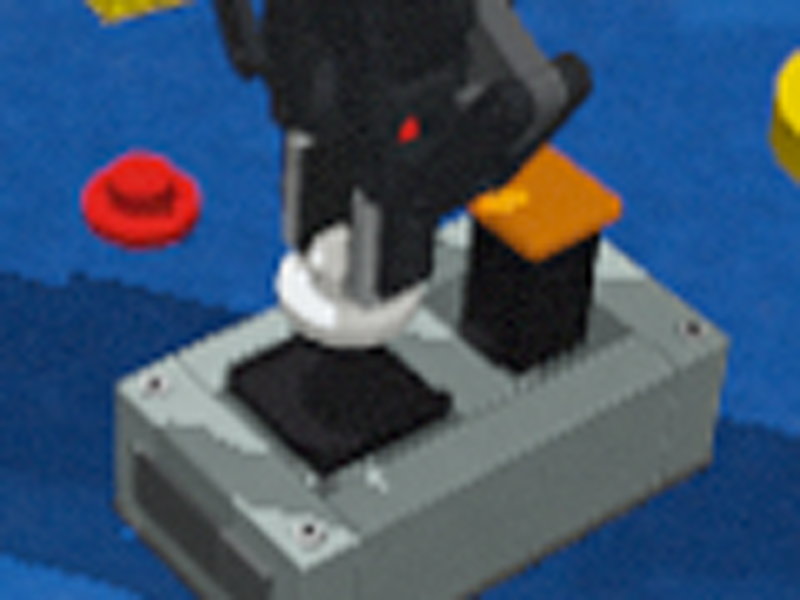

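The hub is held by its boss at crop (350,290), level and clear of the nest, and the nest is still up. Next I'll carry it to the tray centre at (529.5,85).

Emit:
servo_tool --deltas '[{"translation": [0,0,0.02],"angular": [0,0,0]},{"translation": [0,0.02,0.035],"angular": [0,0,0]},{"translation": [0.001,0.055,0.035],"angular": [0,0,0]},{"translation": [0.002,0.095,0.035],"angular": [0,0,0]},{"translation": [0.003,0.135,0.035],"angular": [0,0,0]},{"translation": [0.004,0.175,0.035],"angular": [0,0,0]},{"translation": [0.005,0.215,0.035],"angular": [0,0,0]},{"translation": [0.006,0.255,0.03],"angular": [0,0,0]},{"translation": [0.0065,0.29,0.01],"angular": [0,0,0]},{"translation": [0.0065,0.31,-0.01],"angular": [0,0,0]}]'

```text
time_s: 7.85
position: [529.5, 75.6, 103.7]
tool_rot: [[0.873, 0.488, 0.001], [0.488, -0.873, 0.001], [0.002, -0.0, -1.0]]
contact_force: [0.3, -0.8, -0.9]
opening: 18.8
gripper_force: 24.4
```

Emit:
servo_tool --deltas '[{"translation": [0,0.008,-0.01],"angular": [0,0,0]},{"translation": [0,0.012,-0.025],"angular": [0,0,0]},{"translation": [0,0.012,-0.04],"angular": [0,0,0]},{"translation": [0,0.012,-0.055],"angular": [0,0,0]},{"translation": [0,0.012,-0.063],"angular": [0,0,0]},{"translation": [0,0.012,-0.067],"angular": [0,0,0]},{"translation": [0,0.012,-0.069],"angular": [0,0,0]},{"translation": [0,0.012,-0.069],"angular": [0,0,0]}]'

```text
time_s: 8.65
position: [529.8, 84.7, 35.1]
tool_rot: [[0.874, 0.486, 0.001], [0.486, -0.874, 0.0], [0.0, 0.0, -1.0]]
contact_force: [-0.4, 0.2, -0.5]
opening: 19.2
gripper_force: 24.4
```

Now at z 35, about 3 mm above seating. I'll lower it gently.

Emit:
servo_tool --deltas '[{"translation": [0,0,-0.001],"angular": [0,0,0]},{"translation": [0,0,-0.002],"angular": [0,0,0]},{"translation": [0,0,-0.0025],"angular": [0,0,0]},{"translation": [0,0,-0.0025],"angular": [0,0,0]}]'

```text
time_s: 9.05
position: [529.5, 85.0, 32.3]
tool_rot: [[0.874, 0.486, 0.0], [0.486, -0.874, 0.0], [0.0, 0.0, -1.0]]
contact_force: [-0.2, 0.1, -0.9]
opening: 18.9
gripper_force: 24.4
```

Emit:
servo_tool --deltas '[{"translation": [0,0,-0.0005],"angular": [0,0,0]},{"translation": [0,0,-0.001],"angular": [0,0,0]},{"translation": [0,0,-0.001],"angular": [0,0,0]}]'

```text
time_s: 9.35
position: [529.6, 85.0, 31.6]
tool_rot: [[0.874, 0.486, 0.0], [0.486, -0.874, 0.0], [0.0, 0.0, -1.0]]
contact_force: [-1.1, -0.0, 1.6]
opening: 18.8
gripper_force: 24.7
```

Contact: the force changed from -0.9 to +1.6 N. I'll release slowly, rise and check.

Emit:
servo_tool --deltas '[{"translation": [0,0,0],"angular": [0,0,0]},{"translation": [0,0,0],"angular": [0,0,0]},{"translation": [0,0,0],"angular": [0,0,0]},{"translation": [0,0,0],"angular": [0,0,0]},{"translation": [0,0,0],"angular": [0,0,0]}]' --fingers 0

```text
time_s: 9.85
position: [529.5, 84.9, 31.2]
tool_rot: [[0.874, 0.486, -0.0], [0.486, -0.874, -0.0], [-0.0, -0.0, -1.0]]
contact_force: [0.8, -0.2, 0.4]
opening: 42.7
gripper_force: 0.0
```

Emit:
servo_tool --deltas '[{"translation": [0,0,0.01],"angular": [0,0,0]},{"translation": [0,0,0.03],"angular": [0,0,0]},{"translation": [0,0,0.06],"angular": [0,0,0]},{"translation": [0,0,0.1],"angular": [0,0,0]},{"translation": [0,-0.02,0.13],"angular": [0,0,0]},{"translation": [0.01,-0.06,0.13],"angular": [0,0,0]},{"translation": [0.02,-0.1,0.13],"angular": [0,0,0]},{"translation": [0.03,-0.14,0.13],"angular": [0,0,0]},{"translation": [0.03,-0.14,0.13],"angular": [0,0,0]}]'

```text
time_s: 10.75
position: [560.0, -59.5, 161.9]
tool_rot: [[0.876, 0.481, 0.001], [0.481, -0.876, -0.002], [-0.0, 0.002, -1.0]]
contact_force: [-0.2, -0.0, -0.7]
opening: 42.9
gripper_force: 0.0
```

Run:
```python
from h import *
f=grab('side');g=grab('top')
a=cv2.resize(f['color'][150:300,230:430],(400,300),interpolation=cv2.INTER_CUBIC);b=cv2.resize(g['color'][130:240,140:287],(400,300),interpolation=cv2.INTER_CUBIC)
save('s4',np.hstack([a,b]))
for q in(f,g):
    W=cloud(q);hsv=cv2.cvtColor(q['color'],cv2.COLOR_RGB2HSV)
    m=(hsv[...,1]<60)&(hsv[...,2]>170)&(W[...,2]>3)&(W[...,2]<40)&(np.hypot(W[...,0]-529,W[...,1]-85)<45)
    P=W[m];print(len(P),P.min(0).round(1),P.max(0).round(1),np.median(P,0))
s=r.read_state();print(s['position'],s['opening'],s['time_s'])
```

```text
101 [510.3  67.2   3.8] [548.  126.2  25.3] [527.13922474  81.97693827  13.55438412]
293 [511.8  68.4   3.2] [546.4 102.8  23.6] [528.7834847   84.68120015  11.42773771]
[559.54735849 -55.78569432 161.77223462] 42.588331892357346 10.85
```

View pics/s4.png

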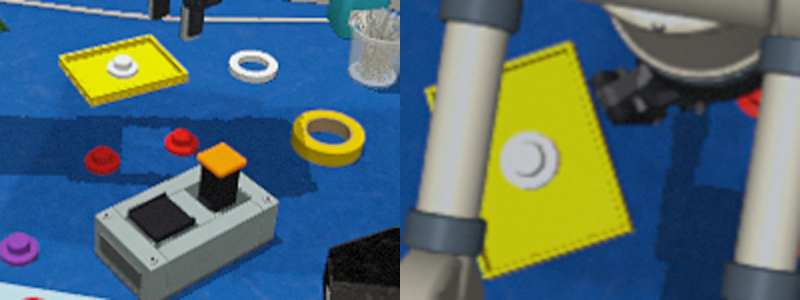

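The hub stands upright in the middle of the tray (left view (123,65), right view (529,158); flange about 11 to 13 mm, boss about 21 mm high). The nest is empty and up. Now back over the pad with shut fingers for the second press.

Emit:
servo_tool --deltas '[{"translation": [0.005,-0.035,0],"angular": [0,0,0]},{"translation": [0.01,-0.075,0],"angular": [0,0,0]},{"translation": [0.018,-0.115,0],"angular": [0,0,0]},{"translation": [0.023,-0.14,0],"angular": [0,0,0]},{"translation": [0.023,-0.1485,0],"angular": [0,0,0]},{"translation": [0.023,-0.1485,-0.015],"angular": [0,0,0]},{"translation": [0.023,-0.1485,-0.03],"angular": [0,0,0]},{"translation": [0.023,-0.1485,-0.04],"angular": [0,0,0]},{"translation": [0.023,-0.1485,-0.04],"angular": [0,0,0]}]' --fingers -1

```text
time_s: 11.75
position: [581.3, -201.7, 117.9]
tool_rot: [[0.873, 0.487, -0.005], [0.487, -0.873, 0.002], [-0.003, -0.004, -1.0]]
contact_force: [-0.6, 0.0, 0.7]
opening: 0.1
gripper_force: 0.0
```

Emit:
servo_tool --deltas '[{"translation": [0,0,-0.005],"angular": [0,0,0]},{"translation": [0,0,-0.01],"angular": [0,0,0]},{"translation": [0,0,-0.015],"angular": [0,0,0]},{"translation": [0,0,-0.02],"angular": [0,0,0]},{"translation": [0,0,-0.025],"angular": [0,0,0]},{"translation": [0,0,-0.03],"angular": [0,0,0]},{"translation": [0,0,-0.035],"angular": [0,0,0]},{"translation": [0,0,-0.04],"angular": [0,0,0]},{"translation": [0,0,-0.043],"angular": [0,0,0]},{"translation": [0,0,-0.043],"angular": [0,0,0]}]'

```text
time_s: 12.75
position: [582.5, -203.7, 77.7]
tool_rot: [[0.874, 0.486, -0.0], [0.486, -0.874, -0.0], [-0.0, -0.0, -1.0]]
contact_force: [1.5, 1.7, 2.8]
opening: 0.1
gripper_force: 1.5
```

Commanded z is 78.3; the previous full press ended at 71.8.

Emit:
servo_tool --deltas '[{"translation": [0,0,-0.002],"angular": [0,0,0]},{"translation": [0,0,-0.004],"angular": [0,0,0]},{"translation": [0,0,-0.0055],"angular": [0,0,0]},{"translation": [0,0,-0.0065],"angular": [0,0,0]},{"translation": [0,0,-0.0065],"angular": [0,0,0]}]'

```text
time_s: 13.25
position: [582.6, -203.7, 72.9]
tool_rot: [[0.874, 0.486, 0.001], [0.486, -0.874, -0.0], [0.0, 0.001, -1.0]]
contact_force: [-0.6, 2.0, 8.3]
opening: -0.2
gripper_force: 3.8
```

On the stop again (72.9, 8 N). I'll let go and check.

Emit:
servo_tool --deltas '[{"translation": [0,0,0.01],"angular": [0,0,0]},{"translation": [0,0,0.03],"angular": [0,0,0]},{"translation": [0,0,0.06],"angular": [0,0,0]},{"translation": [0,0,0.09],"angular": [0,0,0]},{"translation": [0,0,0.12],"angular": [0,0,0]},{"translation": [0,0,0.12],"angular": [0,0,0]},{"translation": [0,0,0.12],"angular": [0,0,0]},{"translation": [0,0,0.12],"angular": [0,0,0]},{"translation": [0,0,0.12],"angular": [0,0,0]},{"translation": [0,0,0.12],"angular": [0,0,0]}]'

```text
time_s: 14.25
position: [582.1, -203.4, 190.2]
tool_rot: [[0.874, 0.486, -0.002], [0.486, -0.874, 0.001], [-0.002, -0.002, -1.0]]
contact_force: [-0.5, -0.3, -0.2]
opening: 0.0
gripper_force: 0.0
```

Run:
```python
from h import *
f=grab('side');save('s5',cv2.resize(f['color'][150:300,230:430],(800,600),interpolation=cv2.INTER_CUBIC))
W=cloud(f);hsv=cv2.cvtColor(f['color'],cv2.COLOR_RGB2HSV)
m=(hsv[...,0]>8)&(hsv[...,0]<20)&(hsv[...,1]>150)&(np.hypot(W[...,0]-582,W[...,1]+204)<35);print(np.median(W[m],0))
s=r.read_state();print(s['position'],s['contact_force'],s['time_s'])
```

```text
[ 580.34797464 -212.45564152   69.68377001]
[ 582.15489745 -203.44906981  190.54478374] [-0.33080238 -0.00765137 -0.72838056] 14.3
```

View pics/s5.png

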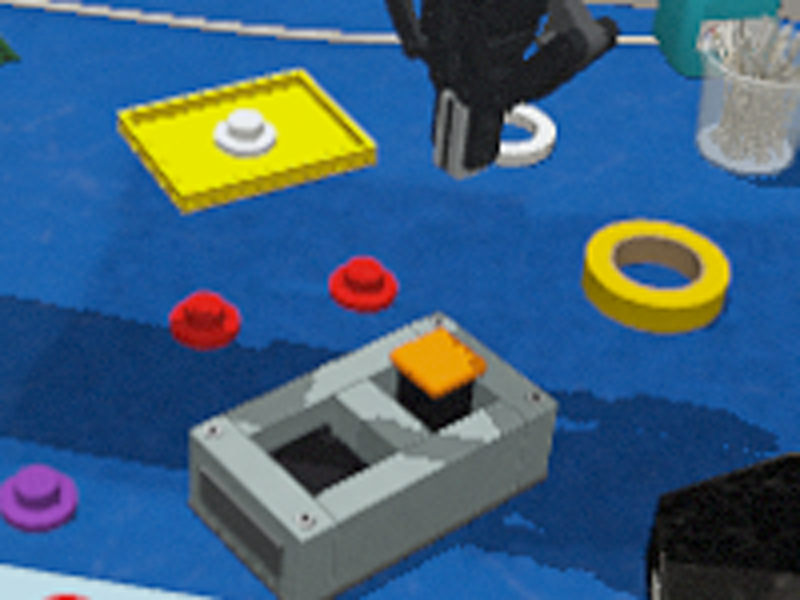

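The empty nest is latched down at (320,460), the pad top is at about 69 mm at (437,360), and the hub is upright in the tray at (245,130). The robot is clear of everything.

```bash
python3 -c "
from bench import r
print(r.hand_in())"
```

```text
the job is handed in; nothing more can be done
None
```

The job is done and handed in at about 14 s: the white hub stands upright in the yellow tray, the empty nest is latched down after the second full press, and the robot is touching nothing.

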